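# Dock the vial block in the reader's corner and hold it home

## Task

Load the blue-capped vial block into the bench reader: lift it by its black grip, keep it upright, turn it so that its orange tab points away from the reader's end stop (towards the orange mark on the deck), and set it flat on the deck. Then slide it gently into the corner until it has pushed both sprung stops, end and side, fully in together, and finish while still holding it pressed there. Leave the white-capped block and the other things on the bench alone.

Things in the scene. Friction and masses are not known exactly. Their poses are not given: they have to be found in the camera images.
- block: aluminium block 80 x 46 x 26 mm (x, y, z); black upright grip in the middle of its top, 26 mm long (x), 16 mm thick (y), from 26 to 64 mm above the underside; two vials with blue caps at each end (x = +-29, y = +-12 mm, 14 mm wide, tops at 50 mm); orange tab on the -x end. About 0.28 kg. Origin: centre of the underside; z up. The block to load. Starts upright, yaw within +-2.1 rad.
- block_grip (a point): middle of the gripping height of the blue-capped block's black grip, 50 mm above its underside, on its centre line; pinch it across its thickness (y); axes as the block's.
- block_tab (a point): outer end of the blue-capped block's orange tab (22 mm wide, 6 mm thick, sticks out 14 mm): 54 mm from the block's centre on its -x side, 10 mm above its underside.
- dock: the reader: fixed base, x -85 to +62, y -55 to +85 mm, whose flat slippery top (deck) is 18 mm above the bench. Origin: on the bench under the centre of the fully home block; z up. End stop on the +x side of the seat, side stop on the +y side, -x and -y open. Fully home, the block's origin is at (0, 0, 18 mm), its axes parallel to the reader's, tab to -x.
- deck (a point): point on the deck's top at the centre of the fully home block, 18 mm above the reader's origin. Blue backings stand behind the stops, 26 mm high above the deck (inner faces at x = 48, y = 31 mm from here), and beyond the side one a white console 24 mm high (y = 40 to 82 mm). The orange mark is at x = -72 mm.
- end_stop (a joint): travel of the dark sprung end stop along the reader's +x: 0 = out (its face at x = 32 mm), 0.008 m = fully in (face at x = 40 mm). The spring needs about 3 N to start and 6.6 N fully in; a hard stop follows. It springs back when not pressed.
- side_stop (a joint): travel of the dark sprung side stop along the reader's +y: 0 = out (its face at y = 15 mm), 0.008 m = fully in (face at y = 23 mm); same spring as the end stop.
- end_face (a point): centre of the pressing face of the end stop (34 mm wide, 23 mm high, its lower edge 2 mm above the deck); moves with it, at rest at x = 32, y = -5 mm in the reader's frame.
- side_face (a point): centre of the pressing face of the side stop (56 mm long, 23 mm high, its lower edge 2 mm above the deck); moves with it, at rest at x = -6, y = 15 mm in the reader's frame.
- spare: aluminium block 80 x 46 x 26 mm (x, y, z); black upright grip in the middle of its top, 26 mm long (x), 16 mm thick (y), from 26 to 64 mm above the underside; two vials with white caps at each end (x = +-29, y = +-12 mm, 14 mm wide, tops at 50 mm); orange tab on the -x end. About 0.28 kg. Origin: centre of the underside; z up. Bystander: same block with white caps.
- beaker: bystander: clear glass beaker, 64 mm wide, 85 mm high, upright. Origin: centre of the underside.
- jar: bystander: amber jar with black cap, 52 mm wide, 70 mm high. Origin: centre of the underside.
- spatula: bystander: spatula 170 mm long lying flat along its x. Origin: under its middle.
- pen: bystander: blue pen 130 mm long and about 10 mm thick lying along its x. Origin: under its middle.
- stopper: bystander: grey flask stopper, 36 mm wide, 30 mm high. Origin: centre of the underside.
Things that resemble listed ones, but are neither listed nor needed, are in the scene too. There is more than one size of the dock; the job needs the smaller.

How it is judged (in metres and radians):
On the way, in this order (a step that is already met when the one before it is completed fails the run):
1. the blue-capped block is lifted clear of the bench (height (world z) of block above 0.03 m and contact force between block and the fingers above 0.5 N), for 0.1 s.
2. it stands flat on the reader's deck, tab away from the end stop (z of block in the frame of dock between 0.014 and 0.022 m and angle between block's own z axis and vertical below 0.1 rad and angle between the x axis of block and the x axis of dock, either way round below 0.12 rad and x of block_tab in the frame of dock below -0.04 m), for 0.2 s.
At the end, for the whole second after the job is handed in: Block flat on the deck (height within 4 mm, tilt under 0.1 rad), square within 0.12 rad, tab away from the end stop; the gripper holds it at rest (over 1 N), pressing both stops at once, each in by at least 5.5 of 8 mm and over 1.5 N. Bystanders within 30 mm of their start (all of step 2 and value of joint each of end_stop, side_stop above 0.0055 m and contact force between block and end_stop above 1.5 N and contact force between block and side_stop above 1.5 N and contact force between block and the fingers above 1 N and linear speed of block below 0.02 m/s and distance of each of spare, beaker, jar, spatula, pen, stopper from where it was at the start of the episode below 0.03 m); the arm keeps its last pose, push and grip.
It fails at once if a bystander (white-capped block, beaker, jar, spatula, pen, stopper) moved more than 30 mm (distance of any of spare, beaker, jar, spatula, pen, stopper from where it was at the start of the episode above 0.03 m).
It fails at once if the block was tipped more than 0.6 rad (angle between block's own z axis and vertical above 0.6 rad).
It fails at once if the block was rammed against a stop (over 45 N) (contact force between block and end_stop above 45 N or contact force between block and side_stop above 45 N).
It also fails if it takes over 40 s, if anything falls off the work surface, if the arm or the gripper's body presses on something with over 40 N, if the wrist force passes 120 N, or if a joint passes its speed limit or range.

## Robot

A 6-joint arm with a two-finger parallel gripper is mounted at the origin on the work surface. World frame = base frame: x ahead of the robot, y to its left, z up, the work surface at z = 0. Lengths are in mm, angles in rad, forces in N, time in s.
With the tool pointing down it reaches from about 275 to 1000 mm from the base axis. Payload 8.4 kg.
Tool frame: the origin (TCP) lies at the very end of the fingers, on their centre line; the grasp point (between the pads) lies 19 mm behind it; z points along the fingers, y is the direction in which the jaws open and shut (so a half turn about z gives the same grasp; the last joint's range is limited). The gripper opens to 85 mm and grips with 20 to 120 N. Pads are 22 mm wide; open, the fingers measure 114 mm over their backs; the gripper's body (76 mm by 85 mm) begins 54 mm behind the grasp point. The pads swing forward as they close: fully open they stand 13 mm farther back than shut.
Start: joints at [-1.153, 0.353, 1.633, -0, 1.155, -0.002], TCP at [254.735, -570.735, 231.281] pointing down, gripper open.
Joint ranges: [-2.63, 2.63], [-0.92, 2.1], [0.06, 2.66], [-1.3, 4.44], [0, 2.69], [-3.02, 3.02]. Speed limits (rad/s): [2.22, 2.22, 2.79, 3.14, 3.14, 3.14].

## Interface

Orientations are given as [roll, pitch, yaw] about the fixed x, y, z axes, in that order (R = Rz(yaw) Ry(pitch) Rx(roll)).
In Python, from rig import r gives the robot as it stands.
- The arm moves only by the tool move_arm, never from a script. Its argument "increments" is a list of rows, each an object of numbers: "tx", "ty", "tz": the shift along the tool's x, y, z in cm; "rx", "ry", "rz": the turn, a rotation vector about the tool's x, y, z in degrees; "gripper": the gripper's target within -1 to 1 (fully open at 1, half-way at 0, shut at -1). A call has 1 to 12 rows; each row shifts and turns the commanded pose from where the row before left it, along the tool's axes as they then stand; what a row does not reach is not made up. A row lasts 1/10 s, in which the tool goes at most 50 mm and 8.59 degrees, less where a joint would pass 70% of its speed; a pose out of reach is approached as far as the arm can. A call is refused whole if a number of a shift passes 5 or a number of a turn 8.59, either way. A call with a gripper value outside its range is refused whole. The fingers move at their own pace and stop on an object; "squeeze" is the grip in N (left out, the last holds). Time passes only in rows, so rows that do not move let the fingers close. It gives the time, the measured TCP pose, the force and the opening at its end, in the units of the state.
- r.sense(): the state, without advancing time (a new reading comes with each control period).
- r.grab_frame(name): name is "side" or "top"; returns (picture, depth): 384x512x3 uint8, red, green, blue; 384x512 float32, mm along the optical axis (not along the pixel's ray), 0 where there is no reading.
- r.camera_model(name): a dict with "fx", "fy", "cx", "cy" (pixels), "R" (3x3) and "t" (3): a world point X has camera coordinates R X + t. Camera axes: x right, y down, z forward; pixel columns grow to the right and rows downward; lengths in mm; the calibration is good to about 2 mm. A picture is of the moment at which its call begins. camera_model takes no time and is no camera call.
- r.sign_off(): hands the job in, once; it reports no verdict.
Trained networks look in the newest picture that a camera, given by its name, has taken for a name from the list of things; names that differ only in an ending like _2 or _b are one class to them, and where a whole thing is asked for, a point or a joint stands for the part that bears it (a point fixed in the world has none). Each returns a list of dicts, best first, with "confidence" (0 to 1); they miss things now and then, are a little off and sometimes report something else, mostly with a low value. They report only what shows in the picture. A call takes as long as a camera call. They do not tell look-alikes from the thing itself.
- r.cut_out(query, camera): "mask" (384x512 bool, what is visible of it) and "bbox" ([left, top, right, bottom] in pixels, round what is visible of it).
- r.place_of(query, camera): "location" ([row, column] in pixels: a listed point, or the origin of a listed thing).
The state is a dict: "clock": time; "qpos": joint angles; "qvel": joint speeds; "joint_efforts": joint torques, N m; "eef_pos": TCP position; "tcp_rot": TCP orientation; "contact_force": force on the tool from outside, world axes, zero at the start; "wrist_torque": the same for the moment, N m; "opening": opening from 0.0 (shut) to 1.0 (fully open).
Only numpy, scipy, OpenCV 4.12 (cv2) and the standard library are available. Lean on these libraries where they do the work, as an engineer would, in place of code of your own. Each camera call takes 0.05 s, during which the arm holds its last target. There are 200 camera calls.

## Working session

There is one attempt and no reset: what is moved stays moved. The work goes in short steps, Python scripts to look and compute and a tool call to move; the robot and the scene stay as the last step left them, time stands still between calls to the robot, and variables do not carry over. Pictures are saved under pics/ and viewed, about 8 in all and at most 12, crops included, and the job is handed in when it is done.

Besides the shell and the picture viewer there is one more tool, called in YAML: its name, and indented under it one key for each argument. move_arm: Moves the arm, as the interface text tells. Its arguments: {"type":"object","properties":{"increments":{"type":"array","items":{"type":"object","properties":{"tx":{"type":"number"},"ty":{"type":"number"},"tz":{"type":"number"},"rx":{"type":"number"},"ry":{"type":"number"},"rz":{"type":"number"},"gripper":{"type":"number"}}}},"squeeze":{"type":"number"}},"required":["increments"]}

```bash
mkdir -p pics; ls
cat > h.py <<'E'
import numpy as np, cv2
from rig import r
def w(cam,row,col,d):
    m=r.camera_model(cam);p=np.array([(col-m["cx"])/m["fx"]*d,(row-m["cy"])/m["fy"]*d,d])
    return np.array(m["R"]).T@(p-np.array(m["t"]))
def cloud(cam,depth):
    m=r.camera_model(cam);v,u=np.mgrid[:384,:512]
    P=np.stack([(u-m["cx"])/m["fx"]*depth,(v-m["cy"])/m["fy"]*depth,depth],-1)
    return (P-np.array(m["t"]))@np.array(m["R"])
def save(n,img): cv2.imwrite(f"pics/{n}.png",img[...,::-1])
E
python3 - <<'E'
from h import *
for c in("top","side"):
    im,d=r.grab_frame(c);save(c+"0",cv2.resize(im,(800,600)));np.savez(c+"0",im=im,d=d);C=cloud(c,d)
    print(c,np.round(r.camera_model(c)["R"],2).tolist(),np.round(r.camera_model(c)["t"]))
    for q in("block","block_grip","block_tab","dock","deck","end_face","side_face","spare"):
        for o in r.place_of(q,c)[:4]:
            a,b=o["location"];print(q,round(o["confidence"],2),round(a),round(b),np.round(C[int(min(max(a,0),383)),int(min(max(b,0),511))]))
E
```

```text
pics
top [[-0.03, -1.0, -0.01], [-0.99, 0.03, -0.13], [0.13, 0.0, -0.99]] [  14.  529. 1145.]
block 0.57 210 392 [ 483. -350.   25.]
block_grip 0.83 204 394 [ 495. -347.   64.]
block_tab 0.8 197 409 [ 515. -403.   12.]
block_tab 0.18 162 106 [631. 397.  30.]
dock 0.9 265 237 [350.  55.  21.]
dock 0.82 170 179 [607. 204.  17.]
deck 0.87 172 186 [598. 188.  17.]
deck 0.7 268 234 [345.  63.  24.]
end_face 0.48 161 182 [628. 196.  16.]
end_face 0.39 254 240 [380.  49.  17.]
side_face 0.68 261 230 [364.  73.  53.]
side_face 0.44 174 175 [596. 217.  19.]
side [[-0.97, -0.23, -0.0], [-0.14, 0.62, -0.77], [0.18, -0.75, -0.64]] [ 515.  115. 1071.]
block 0.62 141 288 [ 491. -319.   28.]
block_grip 0.62 130 288 [ 498. -352.   57.]
block_tab 0.79 134 280 [ 539. -400.    1.]
block_tab 0.63 247 212 [598. 225.  35.]
dock 0.93 249 216 [582. 234.  38.]
dock 0.7 226 313 [352. 113.  53.]
dock 0.19 134 285 [ 514. -363.   27.]
deck 0.76 219 313 [356.  81.  51.]
deck 0.65 245 216 [588. 222.  42.]
deck 0.46 178 263 [ 539. -105.   18.]
deck 0.43 184 211 [686. -34.  19.]
end_face 0.62 236 205 [627. 195.  38.]
end_face 0.57 208 305 [383.  37.  43.]
side_face 0.66 219 312 [358.  80.  46.]
side_face 0.65 247 213 [597. 224.  30.]
spare 0.8 177 262 [ 542. -107.   20.]
```

View pics/top0.png

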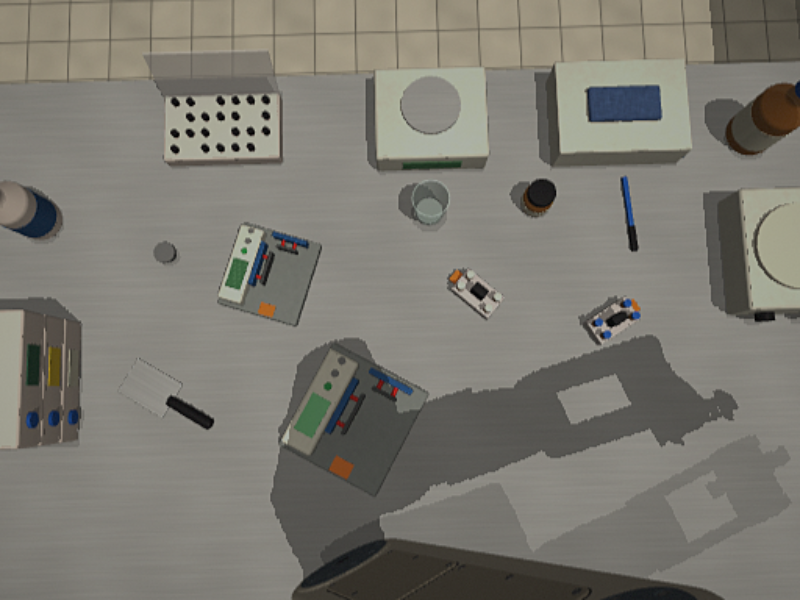

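View pics/side0.png

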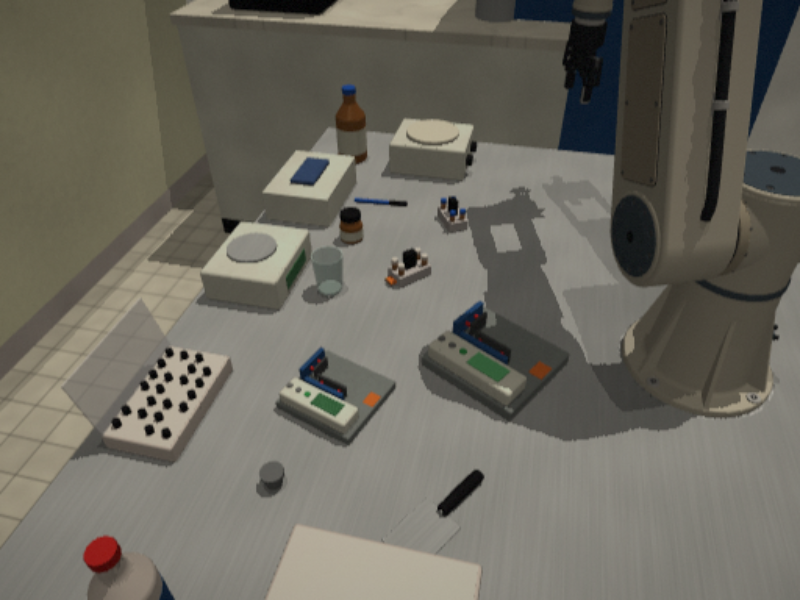

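Top view (800 px): two readers: the small one at about (270,273) and the large one at (355,417). Only the small one can be the 147 x 140 mm base, which I'll check by size. Blue-capped block at (613,320) with its tab at (633,305); white-capped bystander at (477,292).

Run:
```python
from h import *
z=np.load("top0.npz");im,d=z["im"],z["d"];C=cloud("top",d)
hs=cv2.cvtColor(im,cv2.COLOR_RGB2HSV)
def rect(P): 
    c,s,a=cv2.minAreaRect(P[:,:2].astype(np.float32));return np.round(c,1),np.round(s,1),round(a,1)
for n,(x0,x1,y0,y1) in dict(small=(490,720,80,330),big=(230,470,-80,200)).items():
    m=(C[...,0]>x0)&(C[...,0]<x1)&(C[...,1]>y0)&(C[...,1]<y1)&(d>0)
    zz=C[...,2]
    P=C[m&(zz>9)];print(n,"base",rect(P),len(P))
    D=C[m&(zz>9)&(zz<24)];print(" deck z",np.median(D[:,2]),rect(D))
    K=C[m&(zz>33)];print(" console+backs",rect(K))
    o=m&(hs[...,0]<14)&(hs[...,1]>150)&(hs[...,2]>110);print(" orange",C[o].mean(0).round(1),o.sum())
    b=m&(hs[...,0]>100)&(hs[...,0]<125)&(hs[...,1]>120)
    k,l,st,ce=cv2.connectedComponentsWithStats(b.astype(np.uint8))
    for i in range(1,k):
        if st[i,4]>25: print(" blue",st[i,4],rect(C[l==i]),np.percentile(C[l==i][:,2],[10,90]).round(1))
m=(abs(C[...,0]-490)<70)&(abs(C[...,1]+352)<75)&(d>0)
B=m&(hs[...,0]>100)&(hs[...,0]<125)&(hs[...,1]>120)
k,l,st,ce=cv2.connectedComponentsWithStats(B.astype(np.uint8))
for i in range(1,k):
    if st[i,4]>3: print("cap",st[i,4],np.median(C[l==i],0).round(1))
o=m&(hs[...,0]<16)&(hs[...,1]>130);print("tab",C[o].mean(0).round(1),o.sum())
g=m&(C[...,2]>56);print("grip",C[g].mean(0).round(1),rect(C[g]),g.sum())
b=m&(C[...,2]>18);print("body",rect(C[b]))
a=cv2.resize(im[180:240,360:440],(400,300),interpolation=2);b=cv2.resize(im[130:220,125:245],(400,300),interpolation=2)
save("crop1",np.hstack([a,b]))
print(r.sense())
```

```text
small base (array([592.9, 222. ]), array([139.9, 147.7]), 71.9) 2937
 deck z 17.55671472246828 (array([592.9, 222. ]), array([139.9, 147.7]), 71.9)
 console+backs (array([596.4, 230. ]), array([117.2, 131.7]), 72.2)
 orange [605.7 212.3  31.7] 30
 blue 85 (array([646.4, 184.5]), array([61.1,  7.5]), 71.2) [27.1 46.7]
 blue 127 (array([605.3, 239. ]), array([ 8.4, 72.1]), 72.4) [25.1 45.7]
big base (array([320.3,  39.9]), array([282.8, 191.3]), 60.6) 6332
 deck z 22.02581288079672 (array([345. ,  83.7]), array([182. , 191.4]), 60.5)
 console+backs (array([323.8,  37.4]), array([280.7, 170.2]), 62.8)
 orange [281.3  96.4  26.8] 149
 blue 111 (array([403.5,  20.7]), array([75.4,  9.7]), 60.3) [53.9 59.6]
 blue 167 (array([366.6, 100.5]), array([ 9.7, 94.4]), 60.3) [50.2 59.5]
cap 19 [ 519.2 -371.    49.1]
cap 21 [ 499.1 -383.3   48.1]
cap 21 [ 489.7 -320.8   49.7]
cap 19 [ 469.  -334.    49.8]
tab [ 511.1 -379.5   19.9] 38
grip [ 495.6 -352.4   63.1] (array([ 495.5, -352.4]), array([15.8, 25.5]), 34.3) 67
body (array([ 495.3, -352.6]), array([46. , 79.6]), 30.6)
{'clock': 0.9, 'qpos': array([-1.15342033e+00,  3.52972413e-01,  1.63340932e+00, -1.27406561e-05,
        1.15521788e+00, -2.40125382e-03]), 'qvel': array([-0.00103958, -0.00089686,  0.00036008, -0.00076211,  0.00121019,
        0.00047124]), 'joint_efforts': array([ 8.83788471e-04, -6.05152917e+01, -3.42443955e+01,  3.98902112e-04,
        7.15624192e-04, -6.98556050e-05]), 'eef_pos': array([ 254.71569012, -570.73228916,  231.29421452]), 'tcp_rot': array([-3.14158567e+00,  1.16394371e-05,  4.19782391e-01]), 'contact_force': array([0.26645161, 0.82411547, 0.48215208]), 'wrist_torque': array([-0.04139229, -0.0744002 , -0.01196692]), 'opening': 0.9965965598780446}
```

View pics/crop1.png

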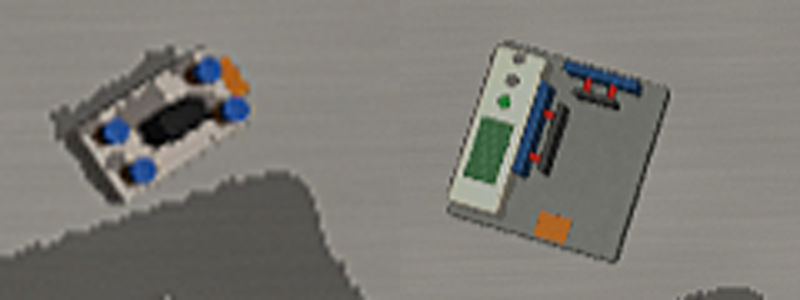

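The right-hand crop confirms the small reader (base 140 x 147.7 mm, yaw -18.1°, origin about (599, 204)). The left-hand crop confirms the blue-capped block, centre (495.4, -352.5), x-axis yaw 120.7°, with sizes matching. Next I move above it.

move_arm:
  increments:
    - {"tx":3.86,"ty":-1.265,"tz":1.2,"gripper":1}
    - {"tx":3.86,"ty":-1.265,"tz":1.2}
    - {"tx":3.86,"ty":-1.265,"tz":1.2}
    - {"tx":3.86,"ty":-1.265,"tz":1.2}
    - {"tx":3.86,"ty":-1.265,"tz":1.2}
    - {"tx":3.86,"ty":-1.265,"tz":1.2}
    - {"tx":3.86,"ty":-1.265,"tz":1.2}
    - {"tx":3.86,"ty":-1.265,"tz":1.2}
    - {"rz":-8.05}
    - {"rz":-8.05}
    - {"rz":-8.05}
    - {"rz":-8.05}
  squeeze: 50

```text
invalid input
```

move_arm:
  increments:
    - {"rz":-8.05}
    - {"rz":-8.05}
    - {"rz":-8.05}
    - {"rz":-8.05}
    - {"rz":-8.05}
    - {"rz":-8.05}
    - {"rz":-8.05}
    - {"rz":-8.05}
    - {}
    - {}

```text
invalid input
```

move_arm:
  increments:
    - {"tx":3.86,"ty":-1.265,"tz":1.2,"rx":0,"ry":0,"rz":0,"gripper":1}
    - {"tx":3.86,"ty":-1.265,"tz":1.2,"rx":0,"ry":0,"rz":0,"gripper":1}
    - {"tx":3.86,"ty":-1.265,"tz":1.2,"rx":0,"ry":0,"rz":0,"gripper":1}
    - {"tx":3.86,"ty":-1.265,"tz":1.2,"rx":0,"ry":0,"rz":0,"gripper":1}
    - {"tx":3.86,"ty":-1.265,"tz":1.2,"rx":0,"ry":0,"rz":0,"gripper":1}
    - {"tx":3.86,"ty":-1.265,"tz":1.2,"rx":0,"ry":0,"rz":0,"gripper":1}
    - {"tx":3.86,"ty":-1.265,"tz":1.2,"rx":0,"ry":0,"rz":0,"gripper":1}
    - {"tx":3.86,"ty":-1.265,"tz":1.2,"rx":0,"ry":0,"rz":0,"gripper":1}
  squeeze: 50

```text
clock: 1.7
eef_pos: [496.7, -351.3, 135.0]
tcp_rot: [3.141, -0.0, 0.42]
contact_force: [0.2, -0.3, 0.4]
opening: 1.005
```

move_arm:
  increments:
    - {"tx":0,"ty":0,"tz":0,"rx":0,"ry":0,"rz":-8.05,"gripper":1}
    - {"tx":0,"ty":0,"tz":0,"rx":0,"ry":0,"rz":-8.05,"gripper":1}
    - {"tx":0,"ty":0,"tz":0,"rx":0,"ry":0,"rz":-8.05,"gripper":1}
    - {"tx":0,"ty":0,"tz":0,"rx":0,"ry":0,"rz":-8.05,"gripper":1}
    - {"tx":0,"ty":0,"tz":0,"rx":0,"ry":0,"rz":-8.05,"gripper":1}
    - {"tx":0,"ty":0,"tz":0,"rx":0,"ry":0,"rz":-8.05,"gripper":1}
    - {"tx":0,"ty":0,"tz":0,"rx":0,"ry":0,"rz":-8.05,"gripper":1}
    - {"tx":0,"ty":0,"tz":0,"rx":0,"ry":0,"rz":-8.05,"gripper":1}
    - {"tx":0,"ty":0,"tz":0,"rx":0,"ry":0,"rz":-8.05,"gripper":1}
    - {"tx":0,"ty":0,"tz":0,"rx":0,"ry":0,"rz":-8.05,"gripper":1}
    - {"tx":0,"ty":0,"tz":0,"rx":0,"ry":0,"rz":-8.05,"gripper":1}
    - {"tx":0,"ty":0,"tz":0,"rx":0,"ry":0,"rz":-8.05,"gripper":1}

```text
clock: 2.9
eef_pos: [495.5, -352.5, 135.3]
tcp_rot: [-3.142, 0.0, 2.112]
contact_force: [0.0, -0.0, -0.2]
opening: 0.996
```

move_arm:
  increments:
    - {"tx":0,"ty":0,"tz":3,"rx":0,"ry":0,"rz":0,"gripper":1}
    - {"tx":0,"ty":0,"tz":3,"rx":0,"ry":0,"rz":0,"gripper":1}
    - {"tx":0,"ty":0,"tz":2,"rx":0,"ry":0,"rz":0,"gripper":1}
    - {"tx":0,"ty":0,"tz":1.5,"rx":0,"ry":0,"rz":0,"gripper":1}
    - {"tx":0,"ty":0,"tz":1,"rx":0,"ry":0,"rz":0,"gripper":1}
    - {"tx":0,"ty":0,"tz":0,"rx":0,"ry":0,"rz":0,"gripper":1}
    - {"tx":0,"ty":0,"tz":0,"rx":0,"ry":0,"rz":0,"gripper":-1}
    - {"tx":0,"ty":0,"tz":0,"rx":0,"ry":0,"rz":0,"gripper":-1}
    - {"tx":0,"ty":0,"tz":0,"rx":0,"ry":0,"rz":0,"gripper":-1}
    - {"tx":0,"ty":0,"tz":0,"rx":0,"ry":0,"rz":0,"gripper":-1}
    - {"tx":0,"ty":0,"tz":0,"rx":0,"ry":0,"rz":0,"gripper":-1}
    - {"tx":0,"ty":0,"tz":0,"rx":0,"ry":0,"rz":0,"gripper":-1}

```text
clock: 4.1
eef_pos: [495.6, -352.6, 30.6]
tcp_rot: [3.142, 0.0, 2.106]
contact_force: [-1.3, 0.4, 4.1]
opening: 0.179
```

move_arm:
  increments:
    - {"tx":0,"ty":0,"tz":-1,"rx":0,"ry":0,"rz":0,"gripper":-1}
    - {"tx":0,"ty":0,"tz":-2,"rx":0,"ry":0,"rz":0,"gripper":-1}
    - {"tx":0,"ty":0,"tz":-3,"rx":0,"ry":0,"rz":0,"gripper":-1}
    - {"tx":0,"ty":0,"tz":-3,"rx":0,"ry":0,"rz":0,"gripper":-1}
    - {"tx":0,"ty":0,"tz":-2,"rx":0,"ry":0,"rz":0,"gripper":-1}
    - {"tx":0,"ty":0,"tz":-1,"rx":0,"ry":0,"rz":0,"gripper":-1}
    - {"tx":1,"ty":0.8,"tz":0,"rx":0,"ry":0,"rz":0,"gripper":-1}
    - {"tx":2,"ty":1.6,"tz":0,"rx":0,"ry":0,"rz":0,"gripper":-1}
    - {"tx":3,"ty":2.4,"tz":0,"rx":0,"ry":0,"rz":0,"gripper":-1}
    - {"tx":3,"ty":2.4,"tz":0,"rx":0,"ry":0,"rz":0,"gripper":-1}
    - {"tx":3,"ty":2.4,"tz":0,"rx":0,"ry":0,"rz":0,"gripper":-1}
    - {"tx":3,"ty":2.4,"tz":0,"rx":0,"ry":0,"rz":0,"gripper":-1}
  squeeze: 80

```text
clock: 5.3
eef_pos: [521.0, -159.6, 148.7]
tcp_rot: [-3.14, -0.002, 2.106]
contact_force: [0.1, 0.1, -2.9]
opening: 0.178
```

move_arm:
  increments:
    - {"tx":3,"ty":2.4,"tz":0,"rx":0,"ry":0,"rz":0,"gripper":-1}
    - {"tx":3,"ty":2.4,"tz":0,"rx":0,"ry":0,"rz":0,"gripper":-1}
    - {"tx":3,"ty":2.4,"tz":0,"rx":0,"ry":0,"rz":0,"gripper":-1}
    - {"tx":3,"ty":2.4,"tz":0,"rx":0,"ry":0,"rz":0,"gripper":-1}
    - {"tx":3,"ty":2.4,"tz":0,"rx":0,"ry":0,"rz":0,"gripper":-1}
    - {"tx":3,"ty":2.4,"tz":0,"rx":0,"ry":0,"rz":0,"gripper":-1}
    - {"tx":3,"ty":2.4,"tz":0,"rx":0,"ry":0,"rz":0,"gripper":-1}
    - {"tx":3,"ty":2.4,"tz":0,"rx":0,"ry":0,"rz":0,"gripper":-1}
    - {"tx":2,"ty":2,"tz":0,"rx":0,"ry":0,"rz":0,"gripper":-1}
    - {"tx":1,"ty":1,"tz":0,"rx":0,"ry":0,"rz":0,"gripper":-1}
    - {"tx":0,"ty":0,"tz":0,"rx":0,"ry":0,"rz":4.8,"gripper":-1}
    - {"tx":0,"ty":0,"tz":0,"rx":0,"ry":0,"rz":6,"gripper":-1}

```text
clock: 6.5
eef_pos: [574.2, 183.6, 148.8]
tcp_rot: [-3.139, -0.0, 1.915]
contact_force: [0.0, -0.4, -2.2]
opening: 0.179
```

move_arm:
  increments:
    - {"tx":0,"ty":0,"tz":0,"rx":0,"ry":0,"rz":8,"gripper":-1}
    - {"tx":0,"ty":0,"tz":0,"rx":0,"ry":0,"rz":8,"gripper":-1}
    - {"tx":0,"ty":0,"tz":0,"rx":0,"ry":0,"rz":8,"gripper":-1}
    - {"tx":0,"ty":0,"tz":0,"rx":0,"ry":0,"rz":8,"gripper":-1}
    - {"tx":0,"ty":0,"tz":0,"rx":0,"ry":0,"rz":8,"gripper":-1}
    - {"tx":0,"ty":0,"tz":0,"rx":0,"ry":0,"rz":8,"gripper":-1}
    - {"tx":0,"ty":0,"tz":0,"rx":0,"ry":0,"rz":8,"gripper":-1}
    - {"tx":0,"ty":0,"tz":0,"rx":0,"ry":0,"rz":8,"gripper":-1}
    - {"tx":0,"ty":0,"tz":0,"rx":0,"ry":0,"rz":8,"gripper":-1}
    - {"tx":0,"ty":0,"tz":0,"rx":0,"ry":0,"rz":8,"gripper":-1}
    - {"tx":0,"ty":0,"tz":0,"rx":0,"ry":0,"rz":8,"gripper":-1}
    - {"tx":0,"ty":0,"tz":0,"rx":0,"ry":0,"rz":8,"gripper":-1}

```text
clock: 7.7
eef_pos: [574.3, 182.7, 149.0]
tcp_rot: [3.141, 0.002, 0.236]
contact_force: [-0.4, -1.0, -3.0]
opening: 0.175
```

move_arm:
  increments:
    - {"tx":0,"ty":0,"tz":0,"rx":0,"ry":0,"rz":8,"gripper":-1}
    - {"tx":0,"ty":0,"tz":0,"rx":0,"ry":0,"rz":8,"gripper":-1}
    - {"tx":0,"ty":0,"tz":0,"rx":0,"ry":0,"rz":8,"gripper":-1}
    - {"tx":0,"ty":0,"tz":0,"rx":0,"ry":0,"rz":8,"gripper":-1}
    - {"tx":0,"ty":0,"tz":0,"rx":0,"ry":0,"rz":0,"gripper":-1}
    - {"tx":0,"ty":0,"tz":0,"rx":0,"ry":0,"rz":0,"gripper":-1}

```text
clock: 8.3
eef_pos: [574.8, 182.9, 149.5]
tcp_rot: [3.141, 0.001, -0.313]
contact_force: [-1.5, -0.6, -2.5]
opening: 0.173
```

Run:
```python
from h import *
a,_=r.grab_frame("top");b,_=r.grab_frame("side")
save("hold",np.hstack([cv2.resize(a[120:240,110:270],(400,300)),cv2.resize(b[150:300,140:340],(400,300))]))
```

```text
(no output)
```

View pics/hold.png

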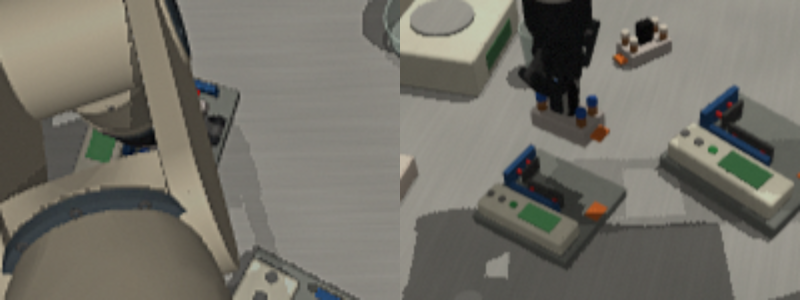

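move_arm:
  increments:
    - {"tx":-0.3,"ty":-0.8,"tz":0,"rx":0,"ry":0,"rz":0,"gripper":-1}
    - {"tx":0,"ty":0,"tz":2,"rx":0,"ry":0,"rz":0,"gripper":-1}
    - {"tx":0,"ty":0,"tz":2,"rx":0,"ry":0,"rz":0,"gripper":-1}
    - {"tx":0,"ty":0,"tz":2,"rx":0,"ry":0,"rz":0,"gripper":-1}
    - {"tx":0,"ty":0,"tz":2,"rx":0,"ry":0,"rz":0,"gripper":-1}
    - {"tx":0,"ty":0,"tz":1,"rx":0,"ry":0,"rz":0,"gripper":-1}
    - {"tx":0,"ty":0,"tz":0,"rx":0,"ry":0,"rz":0,"gripper":-1}
    - {"tx":0,"ty":0,"tz":0,"rx":0,"ry":0,"rz":0,"gripper":-1}

```text
clock: 9.2
eef_pos: [575.5, 192.1, 60.8]
tcp_rot: [-3.141, -0.0, -0.316]
contact_force: [0.3, 0.3, -2.8]
opening: 0.175
```

The side view shows the block held upright over the small reader, with its tab on the orange-mark side. The arm hides most of it in the top view. Now I lower it gently.

move_arm:
  increments:
    - {"tx":0,"ty":0,"tz":0.3,"rx":0,"ry":0,"rz":0,"gripper":-1}
    - {"tx":0,"ty":0,"tz":0.3,"rx":0,"ry":0,"rz":0,"gripper":-1}
    - {"tx":0,"ty":0,"tz":0.2,"rx":0,"ry":0,"rz":0,"gripper":-1}
    - {"tx":0,"ty":0,"tz":0.2,"rx":0,"ry":0,"rz":0,"gripper":-1}
    - {"tx":0,"ty":0,"tz":0.1,"rx":0,"ry":0,"rz":0,"gripper":-1}
    - {"tx":0,"ty":0,"tz":0,"rx":0,"ry":0,"rz":0,"gripper":-1}

```text
clock: 9.8
eef_pos: [575.1, 191.7, 49.1]
tcp_rot: [3.141, 0.0, -0.317]
contact_force: [-0.0, -0.7, -2.0]
opening: 0.173
```

move_arm:
  increments:
    - {"tx":0,"ty":0,"tz":0.05,"rx":0,"ry":0,"rz":0,"gripper":-1}
    - {"tx":0,"ty":0,"tz":0.05,"rx":0,"ry":0,"rz":0,"gripper":-1}
    - {"tx":0,"ty":0,"tz":0,"rx":0,"ry":0,"rz":0,"gripper":-1}
    - {"tx":0,"ty":0,"tz":0,"rx":0,"ry":0,"rz":0,"gripper":-1}

```text
clock: 10.2
eef_pos: [575.3, 191.8, 48.7]
tcp_rot: [-3.141, -0.0, -0.317]
contact_force: [-1.8, 0.3, 3.5]
opening: 0.179
```

move_arm:
  increments:
    - {"tx":0.2,"ty":-0.2,"tz":0,"rx":0,"ry":0,"rz":0,"gripper":-1}
    - {"tx":0.2,"ty":-0.2,"tz":0,"rx":0,"ry":0,"rz":0,"gripper":-1}
    - {"tx":0.2,"ty":-0.2,"tz":0,"rx":0,"ry":0,"rz":0,"gripper":-1}
    - {"tx":0.2,"ty":-0.2,"tz":0,"rx":0,"ry":0,"rz":0,"gripper":-1}
    - {"tx":0,"ty":0,"tz":0,"rx":0,"ry":0,"rz":0,"gripper":-1}

```text
clock: 10.7
eef_pos: [586.0, 197.1, 48.7]
tcp_rot: [-3.141, -0.001, -0.317]
contact_force: [-0.0, -0.0, 4.3]
opening: 0.173
```

move_arm:
  increments:
    - {"tx":0.1,"ty":-0.1,"tz":0,"rx":0,"ry":0,"rz":0,"gripper":-1}
    - {"tx":0.1,"ty":-0.1,"tz":0,"rx":0,"ry":0,"rz":0,"gripper":-1}
    - {"tx":0.1,"ty":-0.1,"tz":0,"rx":0,"ry":0,"rz":0,"gripper":-1}
    - {"tx":0.1,"ty":-0.1,"tz":0,"rx":0,"ry":0,"rz":0,"gripper":-1}
    - {"tx":0.1,"ty":-0.1,"tz":0,"rx":0,"ry":0,"rz":0,"gripper":-1}
    - {"tx":0.1,"ty":-0.1,"tz":0,"rx":0,"ry":0,"rz":0,"gripper":-1}
    - {"tx":0,"ty":0,"tz":0,"rx":0,"ry":0,"rz":0,"gripper":-1}
    - {"tx":0,"ty":0,"tz":0,"rx":0,"ry":0,"rz":0,"gripper":-1}

```text
clock: 11.5
eef_pos: [591.2, 199.7, 48.6]
tcp_rot: [3.139, 0.003, -0.317]
contact_force: [-8.6, -5.5, 13.3]
opening: 0.177
```

move_arm:
  increments:
    - {"tx":0,"ty":0,"tz":-0.04,"rx":0,"ry":0,"rz":0,"gripper":-1}
    - {"tx":0,"ty":0,"tz":0,"rx":0,"ry":0,"rz":0,"gripper":-1}
    - {"tx":0,"ty":0,"tz":0,"rx":0,"ry":0,"rz":0,"gripper":-1}

```text
clock: 11.8
eef_pos: [591.2, 199.7, 48.6]
tcp_rot: [3.139, 0.003, -0.317]
contact_force: [-7.5, -4.0, 9.1]
opening: 0.175
```

move_arm:
  increments:
    - {"tx":0.1,"ty":-0.1,"tz":0,"rx":0,"ry":0,"rz":0,"gripper":-1}
    - {"tx":0,"ty":0,"tz":0,"rx":0,"ry":0,"rz":0,"gripper":-1}
    - {"tx":0,"ty":0,"tz":0,"rx":0,"ry":0,"rz":0,"gripper":-1}

```text
clock: 12.1
eef_pos: [592.0, 200.2, 48.7]
tcp_rot: [3.138, 0.003, -0.317]
contact_force: [-8.9, -5.4, 11.8]
opening: 0.175
```

move_arm:
  increments:
    - {"tx":0.1,"ty":-0.1,"tz":0,"rx":0,"ry":0,"rz":0,"gripper":-1}
    - {"tx":0,"ty":0,"tz":0,"rx":0,"ry":0,"rz":0,"gripper":-1}
    - {"tx":0,"ty":0,"tz":0,"rx":0,"ry":0,"rz":0,"gripper":-1}

```text
clock: 12.4
eef_pos: [593.0, 200.8, 48.7]
tcp_rot: [3.138, 0.004, -0.317]
contact_force: [-10.3, -5.0, 12.7]
opening: 0.174
```

move_arm:
  increments:
    - {"tx":0.1,"ty":-0.1,"tz":-0.02,"rx":0,"ry":0,"rz":0,"gripper":-1}
    - {"tx":0.1,"ty":-0.1,"tz":0,"rx":0,"ry":0,"rz":0,"gripper":-1}
    - {"tx":0,"ty":0,"tz":0,"rx":0,"ry":0,"rz":0,"gripper":-1}
    - {"tx":0,"ty":0,"tz":0,"rx":0,"ry":0,"rz":0,"gripper":-1}

```text
clock: 12.8
eef_pos: [595.0, 202.0, 48.7]
tcp_rot: [3.137, 0.005, -0.317]
contact_force: [-11.8, -5.4, 12.5]
opening: 0.174
```

move_arm:
  increments:
    - {"tx":0.1,"ty":-0.1,"tz":-0.02,"rx":0,"ry":0,"rz":0,"gripper":-1}
    - {"tx":0.1,"ty":-0.1,"tz":0,"rx":0,"ry":0,"rz":0,"gripper":-1}
    - {"tx":0,"ty":0,"tz":0,"rx":0,"ry":0,"rz":0,"gripper":-1}
    - {"tx":0,"ty":0,"tz":0,"rx":0,"ry":0,"rz":0,"gripper":-1}

```text
clock: 13.2
eef_pos: [597.1, 203.0, 48.8]
tcp_rot: [3.137, 0.006, -0.317]
contact_force: [-12.8, -6.7, 13.3]
opening: 0.175
```

move_arm:
  increments:
    - {"tx":0.1,"ty":-0.1,"tz":-0.02,"rx":0,"ry":0,"rz":0,"gripper":-1}
    - {"tx":0,"ty":0,"tz":0,"rx":0,"ry":0,"rz":0,"gripper":-1}
    - {"tx":0,"ty":0,"tz":0,"rx":0,"ry":0,"rz":0,"gripper":-1}

```text
clock: 13.5
eef_pos: [598.0, 203.6, 48.8]
tcp_rot: [3.136, 0.006, -0.317]
contact_force: [-13.1, -5.8, 13.0]
opening: 0.177
```

move_arm:
  increments:
    - {"tx":0.1,"ty":-0.1,"tz":-0.02,"rx":0,"ry":0,"rz":0,"gripper":-1}
    - {"tx":0,"ty":0,"tz":0,"rx":0,"ry":0,"rz":0,"gripper":-1}
    - {"tx":0,"ty":0,"tz":0,"rx":0,"ry":0,"rz":0,"gripper":-1}

```text
clock: 13.8
eef_pos: [598.8, 203.9, 48.8]
tcp_rot: [3.136, 0.007, -0.317]
contact_force: [-14.8, -7.7, 12.0]
opening: 0.173
```

move_arm:
  increments:
    - {"tx":0.1,"ty":-0.1,"tz":0,"rx":0,"ry":0,"rz":0,"gripper":-1}
    - {"tx":0,"ty":0,"tz":0,"rx":0,"ry":0,"rz":0,"gripper":-1}
    - {"tx":0,"ty":0,"tz":0,"rx":0,"ry":0,"rz":0,"gripper":-1}

```text
clock: 14.1
eef_pos: [598.9, 204.0, 48.8]
tcp_rot: [3.134, 0.009, -0.316]
contact_force: [-18.7, -9.7, 17.9]
opening: 0.173
```

Both axes stopped together at reader-frame (-0.3, -0.1) mm, and the force rose on both (about 15 N each): both hard stops are reached. One look to check.

Run:
```python
from h import *
b,d=r.grab_frame("side");C=cloud("side",d)
save("end",cv2.resize(b[190:310,140:300],(800,600),interpolation=2))
for q in("block","block_tab","end_face","side_face"):
    for o in r.place_of(q,"side")[:2]: 
        a,c=o["location"];print(q,round(o["confidence"],2),round(a),round(c),C[int(a),int(c)].round())
s=r.sense();print(s["clock"],s["eef_pos"].round(1),s["contact_force"].round(1),np.abs(s["qvel"]).max())
```

```text
block 0.84 247 213 [590. 232.  45.]
block_tab 0.82 250 230 [550. 226.  33.]
end_face 0.66 208 306 [381.  31.  41.]
side_face 0.64 220 316 [347.  86.  54.]
side_face 0.53 249 209 [599. 238.  42.]
14.35 [598.9 204.   48.8] [-18.2 -10.5  17.6] 0.0021648217839269116
```

View pics/end.png

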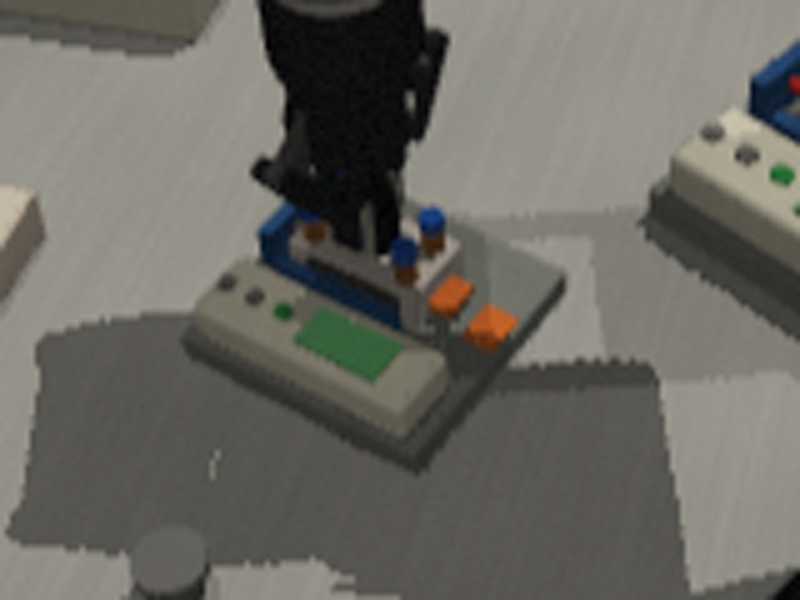

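The block sits flat in the corner of the small reader, with its tab at (450,297) pointing to the orange mark at (492,327). The side stop is pressed up to its backing, and the arm is at rest. I'm handing in.

```bash
python3 -c "
from rig import r
print(r.sign_off())"
```

```text
the job is handed in; nothing more can be done
None
```

I loaded the blue-capped block into the smaller reader (base measured at 140 x 148 mm) and handed the job in at about 14.4 s. The gripper was still holding the block pressed into the corner; the hand-in gives no verdict.

**What I did:** I gripped the block by its black grip, lifted it upright and turned it so the tab faces the orange mark. I set it flat on the deck about 19 mm short of home on both axes, then slid it in by 1–2 mm steps.

**Last checks:**
- **Position:** the gripper was about (-0.3, -0.1) mm from home in the reader's frame. That rests on my camera measurement of the reader, good to about 2 mm.
- **Stops:** on the final 1 mm step the block moved only about 0.1 mm, while the measured push rose from about 11–12 N to 15 N on both axes. This fits both hard stops being reached. The push also includes some deck friction, as the tool was bearing down with about 18 N.
- **Tilt and grip:** tool tilt was about 0.01 rad. The gripper opening was steady at about 15 mm on the 16 mm grip, and the arm was at rest.
- **Picture:** the last side view shows the block flat and square, tab towards the mark and side stop pressed up to its backing.

**Not confirmed:** the gripper hid the end stop in the last side view, and the detector's only "end_face" hit there was on the larger reader. So the end stop's position comes only from the force and position readings. I did not measure the bystanders again, but the arm never went near them at low height.

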